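Index the grow lamp on to the next culture vessel

TASK

The swivelling grow lamp now hangs over a flask; bring it over the tall bottle beside that flask. Hook a fingertip under the pull ring, lift the spring index pin out of its hole, swing the arm by one hole and not past it, and let the pin drop fully home in that hole. Be gentle with the ring, do not pinch, lift or shift the glassware or anything else that stands around, and finish clear of everything.

Things in the scene. Friction and masses are not known exactly. Their poses are not given: they have to be found in the camera images.
- pivot (a point): On the vertical swing axis, 70 mm above the table, level with the top of a fixed aluminium sector plate on a round foot. The plate reaches 132 mm from the axis on the robot's side; five index holes at radius 110 mm, 0.393 rad (22.5 deg) apart. x axis: away from the robot; the middle hole is on the -x side, the lamp's first vessel (a flask) on the +y side.
- ring (a point): Steel pull ring, upright, rigid on the pin, across the arm, 110 mm from the swing axis on the robot's side. Loop of 6 mm bar, clear opening 48 wide, 42 high. The point: middle of the top bar's underside, 175 mm above the table at home; opening below it. x: level along the arm to the axis (a finger goes through this way), z up. Pin housing (24 mm wide, top at 115 mm) below, on a 34 mm wide bar.
- pin (a joint): Lift of the index pin, m: 0 = home, 8 mm down its hole, arm locked; 0.008 = tip level with the plate's top, arm free above this; 0.016 = hard stop. Its spring pushes it down: about 4 N at home, 7 N at the stop. Pin 8 mm, hole 11 mm; the round tip finds a hole within about 3 mm, else it rides on the plate at 0.008.
- lamp_arm (a joint): Arm angle about the vertical axis, rad, positive counter-clockwise from above; 0 at the start (middle hole). Holes at -0.785, -0.393, 0, 0.393, 0.785. The boom stands 90 deg left of the pin's bar (pivot's +y): at positive angles the lamp goes towards the robot (-x) and the ring right (-y); at negative angles the other way. About 1 N friction at the ring; stays where left.
- lamp (a point): Middle of the underside of the round lamp head (52 mm diameter), 222 mm above the table, on a boom 180 mm from the swing axis, to its left (+y) at the start. Mast on the axis and boom reach 261 mm high.
- bottle_mid (a point): The tall capped bottle, 58 mm diameter, 204 mm high, the only tall vessel of the four in the arc; loose. The point is on its axis half-way up. It stands at the place of the next hole, on the near or the far side of the flask under the lamp.
- flask_a: Stoppered conical flask, 62 mm diameter, 112 mm high, loose; origin under its centre. Leave it alone. At the end of the arc nearest the robot.
- flask_b: Stoppered conical flask, 62 mm diameter, 112 mm high, loose; origin under its centre. Leave it alone. Next to the flask under the lamp, across from the tall bottle.
- flask_c: Stoppered conical flask, 62 mm diameter, 112 mm high, loose; origin under its centre. Leave it alone. Under the lamp at the start.
- vial: Small glass jar, 32 mm diameter, 55 mm high, loose, near the sector; origin under its centre. Leave it alone.
- beaker: Open steel beaker, 64 mm diameter, 75 mm high, loose; origin under its centre. Leave it alone.
- petri: White culture dish with cover, 92 mm diameter, 30 mm high, loose; origin under its centre. Leave it alone.
- spanner: Spanner 150 mm long lying on the table along its x axis, loose. Leave it alone.
Things that resemble listed ones, but are neither listed nor needed, are in the scene too. Leave any orange or purple look-alike of the part that bears bottle_mid alone.

How it is judged (in metres and radians):
On the way, in this order (a step that is already met when the one before it is completed fails the run):
1. the pin is lifted clear of the plate by the fingers at the ring (value of joint pin above 0.009 m and contact force between the fingers and pin above 1 N), for 0.1 s.
2. the pin is home in the next hole with the lamp over the tall bottle (value of joint pin below 0.002 m and horizontal distance between lamp and bottle_mid below 0.02 m), for 0.2 s.
At the end, for the whole second after the job is handed in: The pin is within 2 mm of fully home in the hole next to the middle one, the lamp's middle is within 20 mm, seen from above, of the tall bottle's axis, the arm is at rest, and the bottle, the flasks and the other loose things are within 15 mm of where they began (all of step 2 and (value of joint lamp_arm between 0.36 and 0.425 rad or value of joint lamp_arm between -0.425 and -0.36 rad) and velocity of joint lamp_arm between -0.02 and 0.02 rad/s and distance of each of bottle_mid, flask_a, flask_b, flask_c, vial, beaker, petri, spanner from where it was at the start of the episode below 0.015 m); the robot touches nothing.
It fails at once if the arm is swung well past the next hole (beyond 0.6 rad) (value of joint lamp_arm above 0.6 rad or value of joint lamp_arm below -0.6 rad).
It fails at once if the ring or pin is pinched or strained: more than 30 N from the fingers (contact force between the fingers and pin above 30 N).
It fails at once if glassware or another loose thing is lifted or shifted by more than 15 mm (distance of any of bottle_mid, flask_a, flask_b, flask_c, vial, beaker, petri, spanner from where it was at the start of the episode above 0.015 m).
It also fails if it takes over 40 s, if anything falls off the work surface, if the arm or the gripper's body presses on something with over 40 N, if the wrist force passes 120 N, or if a joint passes its speed limit or range.

ROBOT

A 6-joint arm with a two-finger parallel gripper is mounted at the origin on the work surface. World frame = base frame: x ahead of the robot, y to its left, z up, the work surface at z = 0. Lengths are in mm, angles in rad, forces in N, time in s.
With the tool pointing down it reaches from about 275 to 1000 mm from the base axis. Payload 8.4 kg.
Tool frame: the origin (TCP) lies between the finger pads; the fingertips stand r.finger_overhang ahead of it and the grasp point (between the pads) is the TCP (r.finger_overhang is the distance from the TCP to the fingertips, in mm); z points along the fingers, y is the line along which they close (so a half turn about z gives the same grasp; the last joint's range is limited). The gripper opens to 85 mm and grips with 20 to 120 N. Pads are 22 mm wide; open, the fingers measure 114 mm over their backs; the gripper's body (76 mm by 85 mm) begins 54 mm behind the grasp point. The pads swing forward as they close: fully open they stand 13 mm farther back than shut.
Start: joints at [1.252, 0.353, 1.633, -0, 1.155, -0.002], TCP at [194.703, 593.901, 250.281] pointing down, gripper open.
Joint ranges: [-2.63, 2.63], [-0.92, 2.1], [0.06, 2.66], [-1.3, 4.44], [0, 2.69], [-3.02, 3.02]. Speed limits (rad/s): [2.22, 2.22, 2.79, 3.14, 3.14, 3.14].

INTERFACE

Orientations are given as [roll, pitch, yaw] about the fixed x, y, z axes, in that order (R = Rz(yaw) Ry(pitch) Rx(roll)).
In Python, from rig import r, cams, sign_off gives the robot as it stands.
- The arm moves only by the shell command python3 -m crank 'ROWS' [FORCE]. ROWS is JSON, a list of rows, each a list of 7 numbers: the shift along the tool's x, y, z in m, then the turn, a rotation vector about the tool's x, y, z in rad, then the closure, from 0 (fully open) to 1 (shut). In form: [[dx, dy, dz, ax, ay, az, gripper], ...]. A call has 1 to 5 rows; each row is the pose to reach, as a shift and turn from the pose commanded when the call began, along the tool's axes at that moment; what a row does not reach only later rows make up. A row lasts 1/10 s, in which the tool goes at most 50 mm and 8.59 degrees, less where a joint would pass 70% of its speed; a pose out of reach is approached as far as the arm can. A call with a gripper value outside its range is refused whole. The fingers move at their own pace and stop on an object; FORCE is the grip in N (left out, the last holds). Time passes only in rows, so rows that repeat a pose let the fingers close. It gives the time, the measured TCP pose, the force, the opening and the grip force at its end, in the units of the state.
- r.sense(): the state, without advancing time (a new reading comes with each control period).
- cams.grab_frame(name): name is "scene" or "side" or "wrist"; returns a dict with "image" (384x512x3 uint8, red, green, blue), "fx", "fy", "cx", "cy" (pixels), "position" and "orientation" of the camera in the world. Camera axes: x right, y down, z forward; pixel columns grow to the right and rows downward; lengths in mm; the calibration is good to about 2 mm. A picture is of the moment at which its call begins. There is no depth.
- sign_off(): hands the job in; it is judged then, once.
The state is a dict: "clock": time; "qpos": joint angles; "qvel": joint speeds; "joint_efforts": joint torques, N m; "eef_pos": TCP position; "tcp_rot": TCP orientation; "contact_force": force on the tool from outside, world axes, zero at the start; "wrist_torque": the same for the moment, N m; "opening": opening from 0.0 (shut) to 1.0 (fully open); "grasp_force": force on a finger pad.
Only numpy, scipy, OpenCV 4.12 (cv2) and the standard library are available. Lean on these libraries where they do the work, as an engineer would, in place of code of your own. Each camera call takes 0.05 s, during which the arm holds its last target. There are 200 camera calls.

## Working session

There is one attempt and no reset: what is moved stays moved. The work goes in short steps, Python scripts to look and compute and a shell command to move; the robot and the scene stay as the last step left them, time stands still between calls to the robot, and variables do not carry over. Pictures are saved under pics/ and viewed, at most 13 in all, crops included, and the job is handed in when it is done.

```bash
mkdir -p pics; ls; python3 - <<'E'
from rig import r,cams
import cv2,numpy as np
s=r.sense(); print(s, r.finger_overhang)
for n in("scene","side","wrist"):
    f=cams.grab_frame(n); cv2.imwrite(f"pics/{n}0.png",f["image"][:,:,::-1])
    np.save(f"pics/{n}0.npy",f,allow_pickle=True)
    print(n,{k:v for k,v in f.items() if k!="image"})
a=[cv2.imread(f"pics/{n}0.png") for n in("scene","side")]
E
```

```text
pics
{'clock': 0.0, 'qpos': array([ 1.25158025e+00,  3.53652021e-01,  1.63414904e+00, -1.44753660e-05,
        1.15518290e+00, -2.38461216e-03]), 'qvel': array([ 0.00019448, -0.0002736 ,  0.00113974,  0.00060218, -0.00172466,
        0.00204535]), 'joint_efforts': array([ 1.79626106e-03, -6.05240250e+01, -3.42074239e+01,  2.04429284e-05,
        9.23693151e-03,  6.07884942e-08]), 'eef_pos': array([194.57607472, 593.4636104 , 249.55285911]), 'tcp_rot': array([-3.14020132e+00,  9.91715867e-06,  2.82476704e+00]), 'contact_force': array([ 0.45927853,  0.20387366, -0.14947329]), 'wrist_torque': array([0.01848759, 0.01303104, 0.0068784 ]), 'grasp_force': 0.0, 'opening': 0.9999363554912252} 19.0
scene {'fx': 403.11000296484895, 'fy': 403.11000296484895, 'cx': 256.42301131710246, 'cy': 191.7315482860032, 'position': array([1187.9594124 , -126.91585063,  915.57381288]), 'orientation': array([-2.44197378,  0.00267635,  1.34636753])}
side {'fx': 409.2868915276222, 'fy': 409.2868915276222, 'cx': 257.07582790788933, 'cy': 194.77365381808067, 'position': array([532.49399945, 892.26209097, 666.02049375]), 'orientation': array([-2.08917517,  0.0226619 , -3.0793507 ])}
wrist {'fx': 339.70738048964694, 'fy': 339.70738048964694, 'cx': 259.5671999573254, 'cy': 194.10793384206255, 'position': array([130.24789068, 615.10768514, 372.01490194]), 'orientation': array([2.86785401e+00, 1.77233662e-03, 1.25370358e+00])}
```

View pics/scene0.png

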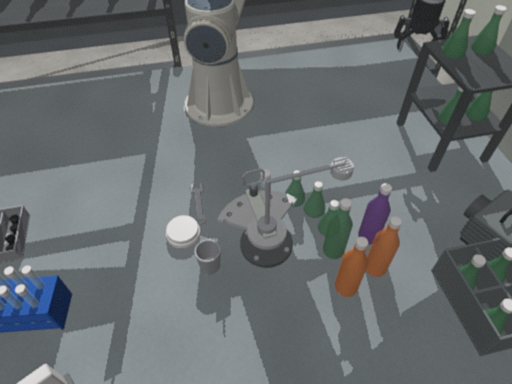

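View pics/side0.png

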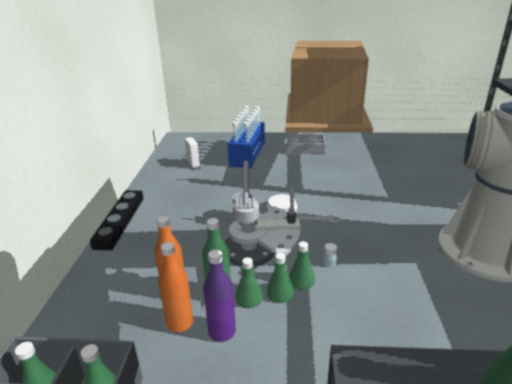

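The scene view shows the arm with its ring at about (253,178) and the lamp at (342,167). Three green flasks stand at (296,187), (316,199) and (331,217), with a tall green bottle at (338,232). In the side view the tall green bottle is at (215,250), at the far (+x) end of the row.

Possible candidates for bottle_mid:
- **Green bottle:** scene (338,232).
- **Purple bottle:** scene (376,213), a look-alike.
- **Orange bottles:** scene (382,248) and (351,268), look-alikes.
- **Green vessels:** those on the rack and in the crate, outside the arc.

I choose the green bottle in the arc. I'll check it in one close crop.

```bash
cat > h.py <<'E'
import numpy as np
from scipy.spatial.transform import Rotation as R
def ray(f,u,v):
    d=R.from_euler('xyz',f["orientation"]).apply([(u-f["cx"])/f["fx"],(v-f["cy"])/f["fy"],1.]); return f["position"],d
def plane(f,u,v,z):
    p,d=ray(f,u,v); return p+d*(z-p[2])/d[2]
def tri(f1,a,f2,b):
    p,d=ray(f1,*a);q,e=ray(f2,*b); t=np.linalg.lstsq(np.c_[d,-e],q-p,rcond=None)[0]
    A=p+t[0]*d;B=q+t[1]*e; return (A+B)/2,np.linalg.norm(A-B)
def proj(f,P):
    c=R.from_euler('xyz',f["orientation"]).inv().apply(np.asarray(P,float)-f["position"]); return c[...,0]/c[...,2]*f["fx"]+f["cx"],c[...,1]/c[...,2]*f["fy"]+f["cy"]
E
python3 - <<'E'
import cv2,numpy as np
a=cv2.imread("pics/scene0.png")[145:275,205:365]; b=cv2.imread("pics/side0.png")[150:315,190:350]
up=lambda i:cv2.resize(i,None,fx=2.5,fy=2.5,interpolation=cv2.INTER_CUBIC)
a=cv2.copyMakeBorder(up(a),0,412-325,0,0,cv2.BORDER_CONSTANT); b=up(b)
h=min(a.shape[0],b.shape[0]); cv2.imwrite("pics/crop1.png",cv2.convertScaleAbs(np.hstack([a[:h],b[:h]]),alpha=1.7))
E
```

```text
(no output)
```

View pics/crop1.png

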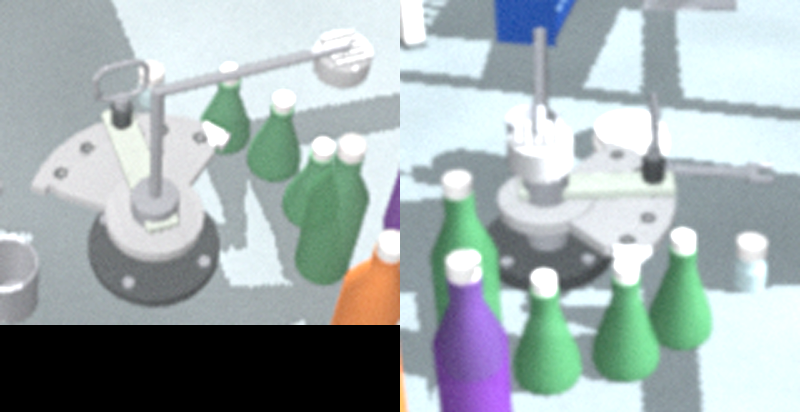

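The crop confirms the target: a green capped bottle, taller than the flask beside it, at the far end of the arc. The arm must therefore go to -0.393. The ring's top bar is at about scene (254,171) and side (291,188).

```bash
python3 - <<'E'
from h import *
from rig import r,cams
print([x for x in dir(r) if x[0]!='_'],[x for x in dir(cams) if x[0]!='_'])
S=np.load("pics/scene0.npy",allow_pickle=True).item();D=np.load("pics/side0.npy",allow_pickle=True).item()
c=lambda x,y:(x/2.5+205,y/2.5+145); d=lambda x,y:((x-400)/2.5+190,y/2.5+150)
print("ringtop",tri(S,c(122,64),D,d(653,96)), plane(S,*c(122,64),180),plane(D,*d(653,96),180))
print("foot centre",plane(S,*c(154,245),12),"mast top",plane(S,*c(157,88),261))
print("plate hub", plane(S,*c(154,215),70), plane(D,*d(545,197),70))
print("housing",tri(S,c(121,116),D,d(654,168)))
for n,h,a,b in(("botcap",204,c(352,146),d(457,183)),("flaskC",112,c(323,148),d(545,282)),("flaskB",112,c(284,100),d(628,262)),("flaskA",112,c(229,72),d(683,240)),("vial",52,c(152,74),d(751,240))):
    print(n,plane(S,*a,h).round(),plane(D,*b,h).round())
print("lamp",plane(S,*c(342,58),230))
for h,p in((70,(60,173)),(70,(87,147)),(70,(200,138))): print("hole",plane(S,*c(*p),h))
print("holeside",plane(D,*d(648,217),70),plane(D,*d(627,240),70),plane(D,*d(617,153),70))
for n,i in(("scene",S),("side",D)):
    pass
E
```

```text
['MotionError', 'finger_overhang', 'sense'] ['grab_frame']
ringtop (array([516.00113823,  16.95566239, 183.11646935]), np.float64(3.3493821438514257)) [515.30015967  17.90244601 180.        ] [514.62681761   8.91752353 180.        ]
foot centre [624.94011866  26.7502871   12.        ] mast top [624.077315    25.38311334 261.        ]
plate hub [626.21345581  25.44422433  70.        ] [623.34445294  26.51281089  70.        ]
housing (array([513.2332774 ,  15.93603837,  99.45526773]), np.float64(2.7480181974326325))
botcap [682. 193. 204.] [676. 203. 204.]
flaskC [613. 205. 112.] [607. 214. 112.]
flaskB [542. 187. 112.] [537. 185. 112.]
flaskA [491. 142. 112.] [488. 151. 112.]
vial [422.  74.  52.] [416.  69.  52.]
lamp [599.79364235 210.03181494 230.        ]
hole [552.48660491 -57.85580854  70.        ]
hole [524.77432146 -23.45412204  70.        ]
hole [539.99771207  97.62537347  70.        ]
holeside [518.03004927  58.4324995   70.        ] [538.40099218  96.90767823  70.        ] [551.23003669 -60.56329926  70.        ]
```

Results in mm: pivot at about (625,26), arm yaw about 0.085, ring at about (515,17), and target ring at about (520,60). The bottle at about (679,198) matches the -0.393 hole. I'll write a helper that gives the tool-axis shift to a goal pose, then move.

```bash
cat > go.py <<'E'
# usage: go.py x y z yaw tilt   (tilt 0 = tool down, pi/2 = horizontal, pointing along yaw; tool y to the left)
import sys; from h import *; from rig import r
x,y,z,yaw,t=map(float,sys.argv[1:])
s=r.sense(); R0=R.from_euler('xyz',s["tcp_rot"])
tz=np.array([np.sin(t)*np.cos(yaw),np.sin(t)*np.sin(yaw),-np.cos(t)]); ty=np.array([-np.sin(yaw),np.cos(yaw),0])
R1=R.from_matrix(np.c_[np.cross(ty,tz),ty,tz])
print(s["clock"].__round__(2) ,s["qpos"].round(3),s["eef_pos"].round(1),"F",s["contact_force"].round(1),"tz",R0.as_matrix()[:,2].round(3),"op",round(s["opening"],2))
print("shift",(R0.inv().apply(np.array([x,y,z])-s["eef_pos"])/1000).round(4),"turn",(R0.inv()*R1).as_rotvec().round(4))
E
python3 go.py 300 300 330 0.085 0
```

```text
0.15 [ 1.252  0.354  1.634  0.     1.155 -0.002] [194.6 593.6 249.7] F [0.3 0.  0.2] tz [-0.    -0.001 -1.   ] op 1.0
shift [-0.1916 -0.2462 -0.08  ] turn [-1.000e-03 -2.000e-04 -4.018e-01]
```

```bash
python3 -m crank '[[-0.19,-0.246,-0.08,0,0,-0.4,1],[-0.19,-0.246,-0.08,0,0,-0.4,1],[-0.19,-0.246,-0.08,0,0,-0.4,1],[-0.19,-0.246,-0.08,0,0,-0.4,1],[-0.19,-0.246,-0.08,0,0,-0.4,1]]' 20; python3 go.py 390 10 330 0.085 0.5
```

```text
clock: 0.65
eef_pos: [275.7, 363.8, 312.8]
tcp_rot: [-3.141, -0.0, -3.058]
contact_force: [1.3, 0.4, -0.0]
opening: 0.146
grasp_force: 0.0
0.65 [ 0.919  0.023  1.901 -0.     1.219 -0.736] [275.7 363.8 312.8] F [ 1.3  0.4 -0. ] tz [-0. -0. -1.] op 0.15
shift [-0.0842 -0.3621 -0.0171] turn [-0.0005 -0.5    -0.0009]
```

```bash
python3 -m crank '[[-0.08,-0.36,-0.02,0,-0.5,0,1],[-0.08,-0.36,-0.02,0,-0.5,0,1],[-0.08,-0.36,-0.02,0,-0.5,0,1],[-0.08,-0.36,-0.02,0,-0.5,0,1],[-0.08,-0.36,-0.02,0,-0.5,0,1]]'; python3 go.py 390 10 330 0.085 0.8
```

```text
clock: 1.15
eef_pos: [344.9, 136.6, 324.4]
tcp_rot: [-3.14, 0.5, -3.054]
contact_force: [0.6, 0.6, -0.4]
opening: 0.0
grasp_force: 0.0
1.15 [ 0.569 -0.409  2.29  -0.306  0.834 -0.931] [344.9 136.6 324.4] F [ 0.6  0.6 -0.4] tz [ 0.477  0.04  -0.878] op 0.0
shift [-0.0324 -0.13    0.0115] turn [ 0.     -0.3003  0.0021]
```

```bash
python3 -m crank '[[-0.03,-0.13,0.01,0,-0.2,0,1],[-0.03,-0.13,0.01,0,-0.2,0,1],[-0.03,-0.13,0.01,0,-0.2,0,1],[-0.03,-0.13,0.01,0,-0.2,0,1]]'; python3 go.py 420 9 250 0.085 0.9
python3 - <<'E'
from h import *
from scipy.optimize import least_squares
from rig import r
D=[([1.252,.354,1.634,0,1.155,-.002],[194.6,593.6,249.7]),([.919,.023,1.901,0,1.219,-.736],[275.7,363.8,312.8]),([.569,-.409,2.29,-.306,.834,-.931],[344.9,136.6,324.4])]
s=r.sense(); D.append((s["qpos"],s["eef_pos"]))
def fk(q,p):
    h,L1,e,L2,d,a=p
    T1=R.from_euler('z',q[0]);A=T1*R.from_euler('y',q[1]);B=A*R.from_euler('y',q[2]);C=B*R.from_euler('z',q[3])*R.from_euler('y',q[4])
    return T1.apply([a,0,h])+A.apply([0,0,L1])+B.apply([e,0,L2])+C.apply([0,0,d])
f=lambda p:np.concatenate([fk(q,p)-x for q,x in D]+[[(p[2])*.01,p[5]*.01]])
o=least_squares(f,[300,400,0,400,250,0]); print(o.x.round(1),np.abs(o.fun).max())
np.save("geo.npy",o.x)
E
```

```text
clock: 1.55
eef_pos: [384.6, 21.1, 328.9]
tcp_rot: [3.138, 0.689, -3.058]
contact_force: [-0.2, 1.1, 0.6]
opening: -0.0
grasp_force: 0.0
1.55 [ 0.007 -0.493  2.394  0.098  0.556 -1.713] [384.6  21.1 328.9] F [-0.2  1.1  0.6] tz [ 0.633  0.056 -0.772] op -0.0
shift [ 0.0237 -0.0153  0.0827] turn [ 0.0023 -0.2111 -0.0016]
[ 2.646e+02  5.610e+02  2.840e+01  4.842e+02  3.189e+02 -5.000e-01] 1.7482125193074545
```

```bash
python3 - <<'E'
import numpy as np
h,L1,e,L2,d,a=np.load("geo.npy"); M=np.hypot(e,L2);g=np.arctan2(e,L2)
for X in (450,520,530):
  for Z in (150,165):
    for t in np.arange(.5,1.6,.1):
      x=X-d*np.sin(t)-a; z=Z+d*np.cos(t)-h; D=np.hypot(x,z)
      c=(D*D-L1*L1-M*M)/(2*L1*M)
      if abs(c)>1: continue
      j=np.arccos(c); q2=np.arctan2(x,z)-np.arctan2(M*np.sin(j),L1+M*np.cos(j)); q3=j-g
      print(X,Z,round(t,2),"q2 %.2f q3 %.2f q5 %.2f"%(q2,q3,np.pi-t-q2-q3), "OK" if q2>-.92 and q3<2.66 and np.pi-t-q2-q3>0 else "")
E
```

```text
450 150 0.5 q2 0.03 q3 2.44 q5 0.18 OK
450 150 0.6 q2 0.03 q3 2.50 q5 0.01 OK
450 150 0.7 q2 0.04 q3 2.57 q5 -0.17 
450 150 0.8 q2 0.08 q3 2.63 q5 -0.37 
450 150 0.9 q2 0.15 q3 2.69 q5 -0.60 
450 150 1.0 q2 0.27 q3 2.75 q5 -0.87 
450 150 1.1 q2 0.43 q3 2.79 q5 -1.18 
450 150 1.2 q2 0.64 q3 2.83 q5 -1.52 
450 150 1.3 q2 0.86 q3 2.84 q5 -1.87 
450 150 1.4 q2 1.07 q3 2.84 q5 -2.17 
450 150 1.5 q2 1.23 q3 2.81 q5 -2.40 
450 165 0.5 q2 -0.00 q3 2.42 q5 0.23 OK
450 165 0.6 q2 -0.01 q3 2.49 q5 0.07 OK
450 165 0.7 q2 -0.01 q3 2.55 q5 -0.10 
450 165 0.8 q2 0.03 q3 2.62 q5 -0.30 
450 165 0.9 q2 0.09 q3 2.68 q5 -0.52 
450 165 1.0 q2 0.19 q3 2.73 q5 -0.78 
450 165 1.1 q2 0.34 q3 2.79 q5 -1.08 
450 165 1.2 q2 0.54 q3 2.83 q5 -1.42 
450 165 1.3 q2 0.77 q3 2.85 q5 -1.78 
450 165 1.4 q2 0.99 q3 2.85 q5 -2.10 
450 165 1.5 q2 1.17 q3 2.83 q5 -2.36 
520 150 0.5 q2 0.14 q3 2.30 q5 0.19 OK
520 150 0.6 q2 0.14 q3 2.37 q5 0.03 OK
520 150 0.7 q2 0.15 q3 2.44 q5 -0.14 
520 150 0.8 q2 0.18 q3 2.50 q5 -0.33 
520 150 0.9 q2 0.23 q3 2.55 q5 -0.54 
520 150 1.0 q2 0.30 q3 2.60 q5 -0.77 
520 150 1.1 q2 0.41 q3 2.65
[... 721 characters left out ...]
 2.48 q5 -0.32 
530 150 0.9 q2 0.24 q3 2.53 q5 -0.53 
530 150 1.0 q2 0.31 q3 2.58 q5 -0.75 
530 150 1.1 q2 0.41 q3 2.63 q5 -0.99 
530 150 1.2 q2 0.53 q3 2.66 q5 -1.25 
530 150 1.3 q2 0.67 q3 2.67 q5 -1.50 
530 150 1.4 q2 0.81 q3 2.68 q5 -1.75 
530 150 1.5 q2 0.95 q3 2.66 q5 -1.97 
530 165 0.5 q2 0.13 q3 2.27 q5 0.24 OK
530 165 0.6 q2 0.12 q3 2.34 q5 0.08 OK
530 165 0.7 q2 0.12 q3 2.40 q5 -0.09 
530 165 0.8 q2 0.15 q3 2.47 q5 -0.27 
530 165 0.9 q2 0.19 q3 2.52 q5 -0.47 
530 165 1.0 q2 0.26 q3 2.58 q5 -0.69 
530 165 1.1 q2 0.35 q3 2.62 q5 -0.93 
530 165 1.2 q2 0.47 q3 2.66 q5 -1.18 
530 165 1.3 q2 0.61 q3 2.68 q5 -1.44 
530 165 1.4 q2 0.75 q3 2.68 q5 -1.69 
530 165 1.5 q2 0.89 q3 2.67 q5 -1.92
```

A near-horizontal tool needs the forearm roll flipped (j4 ≈ π). I'll go round the wrist singularity by yawing left, tilting up and yawing back, high above everything.

```bash
python3 go.py 480 0 330 0.6 0.7
```

```text
1.55 [ 0.007 -0.493  2.394  0.098  0.556 -1.713] [384.6  21.1 328.9] F [-0.2  1.1  0.6] tz [ 0.633  0.056 -0.772] op -0.0
shift [-0.0727 -0.0292  0.0584] turn [-0.3272 -0.0101 -0.397 ]
```

```bash
python3 -m crank '[[-0.073,-0.029,0.058,-0.327,-0.01,-0.397,1],[-0.073,-0.029,0.058,-0.327,-0.01,-0.397,1],[-0.073,-0.029,0.058,-0.327,-0.01,-0.397,1],[-0.073,-0.029,0.058,-0.327,-0.01,-0.397,1],[-0.073,-0.029,0.058,-0.327,-0.01,-0.397,1]]'; python3 go.py 480 0 330 0.6 1.1
```

```text
clock: 2.05
eef_pos: [476.8, 2.7, 329.3]
tcp_rot: [3.134, 0.677, -2.663]
contact_force: [0.1, 0.1, -0.3]
opening: -0.0
grasp_force: 0.0
2.05 [-0.307 -0.187  2.215  0.724  0.743 -2.812] [476.8   2.7 329.3] F [ 0.1  0.1 -0.3] tz [ 0.552  0.295 -0.78 ] op -0.0
shift [-0.0017 -0.0039  0.0004] turn [-0.0876 -0.4225 -0.0788]
```

j6 would run out of range on this path. I'll turn the tool half a turn about its axis first, which gives the same closed finger.

```bash
sed -i 's/ty=np.array(\[-np.sin(yaw),np.cos(yaw),0\])/ty=np.array([np.sin(yaw),-np.cos(yaw),0])/' go.py
for i in 1 2 3 4; do python3 -m crank '[[0,0,0,0,0,0.75,1],[0,0,0,0,0,0.75,1],[0,0,0,0,0,0.75,1],[0,0,0,0,0,0.75,1],[0,0,0,0,0,0.75,1]]' | grep eef; done; python3 go.py 480 0 330 0.6 1.1
```

```text
eef_pos: [475.1, 3.2, 328.6]
eef_pos: [475.1, 3.3, 328.6]
eef_pos: [475.1, 3.3, 328.7]
eef_pos: [475.1, 3.3, 328.6]
4.05 [-0.304 -0.19   2.218  0.719  0.741  0.203] [475.1   3.3 328.6] F [-0.2  0.1 -0. ] tz [ 0.551  0.293 -0.781] op -0.0
shift [0.0024 0.0056 0.0007] turn [0.0606 0.4298 0.0516]
```

```bash
python3 -m crank '[[0.002,0.005,0,0.061,0.43,0.052,1],[0.002,0.005,0,0.061,0.43,0.052,1],[0.002,0.005,0,0.061,0.43,0.052,1],[0.002,0.005,0,0.061,0.43,0.052,1],[0.002,0.005,0,0.061,0.43,0.052,1]]'; python3 go.py 480 5 330 0.085 1.0
```

```text
clock: 4.55
eef_pos: [478.3, -0.6, 328.4]
tcp_rot: [-3.139, -1.1, 0.6]
contact_force: [0.3, -0.2, 0.0]
opening: 0.001
grasp_force: 0.0
4.55 [-0.603 -0.04   2.381  1.447  0.995 -0.645] [478.3  -0.6 328.4] F [ 0.3 -0.2  0. ] tz [ 0.734  0.505 -0.454] op 0.0
shift [ 0.0035 -0.0036  0.0033] turn [-0.4491 -0.0974  0.2563]
```

```bash
python3 -m crank '[[0.003,-0.003,0.003,-0.449,-0.097,0.256,1],[0.003,-0.003,0.003,-0.449,-0.097,0.256,1],[0.003,-0.003,0.003,-0.449,-0.097,0.256,1],[0.003,-0.003,0.003,-0.449,-0.097,0.256,1],[0.003,-0.003,0.003,-0.449,-0.097,0.256,1]]'; python3 go.py 480 11 230 0.085 0.9
```

```text
clock: 5.05
eef_pos: [481.0, 8.1, 334.0]
tcp_rot: [3.132, -1.006, 0.1]
contact_force: [-0.9, 1.1, 0.6]
opening: -0.002
grasp_force: 0.0
5.05 [-0.083 -0.29   2.471  1.827  0.15  -0.358] [481.    8.1 334. ] F [-0.9  1.1  0.6] tz [ 0.841  0.074 -0.535] op -0.0
shift [-0.0882 -0.0035  0.0551] turn [-0.0022 -0.1058  0.008 ]
```

```bash
python3 -m crank '[[-0.07,-0.004,0.045,0,-0.1,0,1],[-0.07,-0.004,0.045,0,-0.1,0,1],[-0.07,-0.004,0.045,0,-0.1,0,1],[-0.07,-0.004,0.045,0,-0.1,0,1],[-0.07,-0.004,0.045,0,-0.1,0,1]]'; python3 go.py 476 13.6 190 0.085 0.9
```

```text
clock: 5.55
eef_pos: [481.6, 7.8, 248.4]
tcp_rot: [3.136, -0.905, 0.092]
contact_force: [-0.8, -0.1, 0.5]
opening: -0.005
grasp_force: 0.0
5.55 [-0.067 -0.092  2.517  2.558  0.218 -1.097] [481.6   7.8 248.4] F [-0.8 -0.1  0.5] tz [ 0.783  0.067 -0.618] op -0.0
shift [-0.0491 -0.0064  0.0321] turn [-0.     -0.0045  0.0041]
```

```bash
python3 -m crank '[[-0.025,-0.006,0.016,0,0,0,1],[-0.049,-0.006,0.032,0,-0.004,0.004,1],[-0.049,-0.006,0.032,0,-0.004,0.004,1],[-0.049,-0.006,0.032,0,-0.004,0.004,1]]'; python3 go.py 476 13.6 190 0.085 0.9
python3 - <<'E'
from h import *; from rig import cams; import cv2
I=[]
from rig import r
s=r.sense(); tz=R.from_euler('xyz',s["tcp_rot"]).as_matrix()[:,2]; tip=s["eef_pos"]+19*tz
for n,b in(("scene",(150,205,100,110)),("side",(160,240,100,110)),("wrist",None)):
    f=cams.grab_frame(n); np.save(f"pics/{n}1.npy",f,allow_pickle=True); im=f["image"][:,:,::-1].copy()
    print(n,"tip",[round(float(x),1) for x in proj(f,tip)],"ring",[round(float(x),1) for x in proj(f,[515.4,16.9,175])])
    if b: im=im[b[0]:b[0]+b[2],b[1]:b[1]+b[3]]; im=cv2.resize(im,None,fx=3.6,fy=3.6,interpolation=cv2.INTER_CUBIC)
    else: cv2.imwrite("pics/wrist1.png",im); continue
    I.append(im)
cv2.imwrite("pics/crop2.png",cv2.convertScaleAbs(np.hstack(I),alpha=1.6))
E
```

```text
clock: 5.95
eef_pos: [475.8, 14.2, 190.5]
tcp_rot: [-3.139, -0.899, 0.085]
contact_force: [-0.6, -0.3, 0.5]
opening: -0.002
grasp_force: 0.0
5.95 [-0.043  0.093  2.581  2.899  0.438 -1.43 ] [475.8  14.2 190.5] F [-0.6 -0.3  0.5] tz [ 0.779  0.069 -0.623] op -0.0
shift [-0.0003  0.0006  0.0005] turn [-0.0024  0.0013  0.0001]
scene tip [250.8, 164.2] ring [253.4, 172.1]
side tip [301.1, 190.3] ring [290.9, 191.8]
wrist tip [258.7, 258.2] ring [260.3, 216.5]
```

View pics/crop2.png

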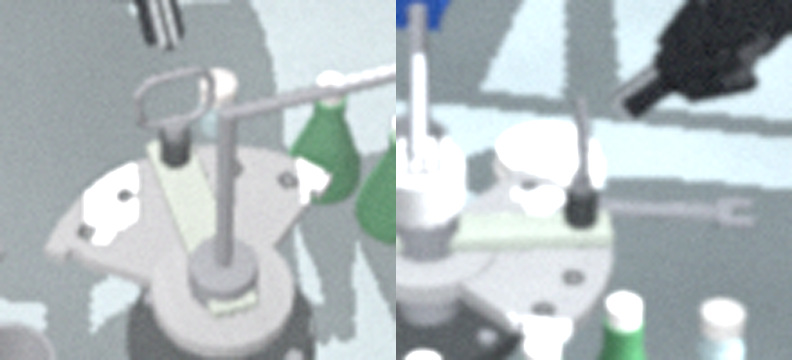

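View pics/wrist1.png

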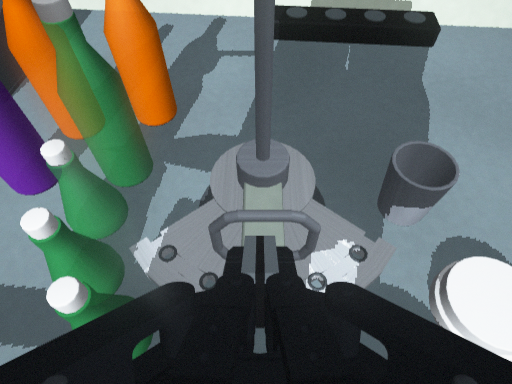

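The tip is lined up with the ring: in the wrist view the ring's middle is at about (265,218) and the fingers are at u≈260, so the ring sits about 2 mm to the right. The scene and side views agree with my projections within 3 px. Next I'll insert along the tool axis.

```bash
python3 go.py 479 13 181.5 0.085 0.9;python3 go.py 518.5 16 151.5 0.085 0.9
```

```text
6.1 [-0.042  0.089  2.58   2.903  0.438 -1.434] [476.6  13.9 193. ] F [ 1.  -0.3  0.3] tz [ 0.783  0.067 -0.618] op 0.0
shift [-0.0076  0.0011  0.0089] turn [-0.0006 -0.004   0.0013]
6.1 [-0.042  0.089  2.58   2.903  0.438 -1.434] [476.6  13.9 193. ] F [ 1.  -0.3  0.3] tz [ 0.783  0.067 -0.618] op 0.0
shift [-0.0067  0.0015  0.0586] turn [-0.0006 -0.004   0.0013]
```

```bash
python3 -m crank '[[-0.004,0.001,0.004,0,0,0,1],[-0.008,0.001,0.009,0,-0.004,0,1],[-0.008,0.001,0.009,0,-0.004,0,1],[-0.008,0.001,0.009,0,-0.004,0,1]]'; python3 go.py 479 13 181.5 0.085 0.9;python3 go.py 518.5 16 151.5 0.085 0.9
```

```text
clock: 6.5
eef_pos: [477.3, 13.1, 178.2]
tcp_rot: [3.14, -0.894, 0.087]
contact_force: [-0.4, 0.4, -0.1]
opening: 0.001
grasp_force: 0.0
6.5 [-0.044  0.14   2.585  2.924  0.484 -1.459] [477.3  13.1 178.2] F [-0.4  0.4 -0.1] tz [ 0.777  0.066 -0.626] op 0.0
shift [ 0.0036  0.0002 -0.0008] turn [-0.0002  0.0055  0.0011]
6.5 [-0.044  0.14   2.585  2.924  0.484 -1.459] [477.3  13.1 178.2] F [-0.4  0.4 -0.1] tz [ 0.777  0.066 -0.626] op 0.0
shift [0.005  0.0006 0.0489] turn [-0.0002  0.0055  0.0011]
```

```bash
python3 -m crank '[[0.003,0,0.006,0,0.005,0,1],[0.004,0,0.016,0,0.005,0,1],[0.004,0,0.026,0,0.005,0,1],[0.004,0,0.03,0,0.005,0,1],[0.004,0,0.03,0,0.005,0,1]]'; python3 go.py 518.5 16 151.5 0.085 0.9
```

```text
clock: 7.0
eef_pos: [503.5, 15.3, 162.3]
tcp_rot: [3.14, -0.899, 0.087]
contact_force: [0.1, 0.0, 0.5]
opening: 0.004
grasp_force: 0.0
7.0 [-0.031  0.233  2.548  2.965  0.542 -1.492] [503.5  15.3 162.3] F [0.1 0.  0.5] tz [ 0.78   0.067 -0.622] op 0.0
shift [0.0009 0.0006 0.0185] turn [-0.0002  0.0007  0.0011]
```

No contact so far. I'll go the rest of the way in and look.

```bash
python3 -m crank '[[0,0,0.008,0,0,0,1],[0.001,0,0.016,0,0,0,1],[0.001,0,0.018,0,0,0,1],[0.001,0,0.018,0,0,0,1]]'; python3 go.py 518.5 16 151.5 0.085 0.9
cat > look.py <<'E'
import sys; from h import *; from rig import cams; import cv2
k=sys.argv[1]; I=[]
for n,b in(("scene",(150,205,100,110)),("side",(160,240,100,110))):
    f=cams.grab_frame(n); np.save(f"pics/{n}{k}.npy",f,allow_pickle=True)
    im=f["image"][b[0]:b[0]+b[2],b[1]:b[1]+b[3],::-1]; I.append(cv2.resize(im,None,fx=3.6,fy=3.6,interpolation=cv2.INTER_CUBIC))
cv2.imwrite(f"pics/look{k}.png",cv2.convertScaleAbs(np.hstack(I),alpha=1.3))
E
python3 look.py 2
```

```text
clock: 7.4
eef_pos: [518.1, 16.5, 152.0]
tcp_rot: [3.14, -0.899, 0.087]
contact_force: [0.1, 0.1, -0.3]
opening: -0.006
grasp_force: 0.0
7.4 [-0.025  0.283  2.524  2.982  0.568 -1.505] [518.1  16.5 152. ] F [ 0.1  0.1 -0.3] tz [ 0.78   0.066 -0.622] op -0.01
shift [-0.0001  0.0005  0.0006] turn [-0.      0.0005  0.001 ]
```

View pics/look2.png

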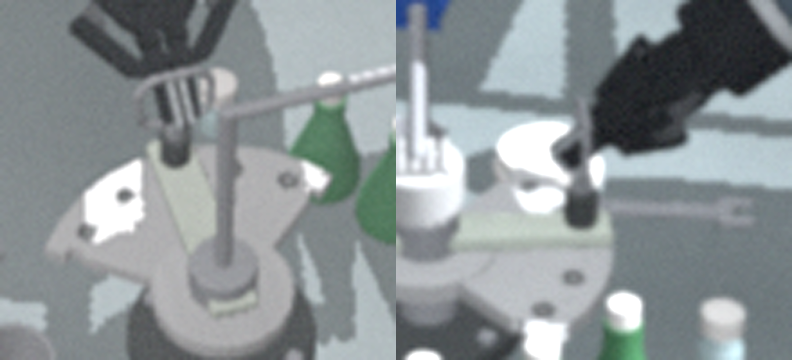

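The fingers are through the ring: in the scene crop they span u≈150–205 inside the ring's 135–215, and in the side crop the tip is past the ring at about (570,155). Now the lift; world up in tool axes is (0.783, 0, -0.622).

```bash
for i in 1 2; do python3 -m crank '[[0.0016,0,-0.0012,0,0,0,1],[0.0031,0,-0.0025,0,0,0,1],[0.0031,0,-0.0025,0,0,0,1]]' | egrep 'eef|contact'; done; python3 -m crank '[[0.0016,0,-0.0012,0,0,0,1],[0.0016,0,-0.0012,0,0,0,1]]' | egrep 'eef|contact'
```

```text
eef_pos: [517.9, 16.4, 156.8]
contact_force: [0.3, 0.0, 0.1]
eef_pos: [517.1, 16.4, 160.0]
contact_force: [-0.8, -0.7, -4.0]
eef_pos: [517.2, 16.4, 161.9]
contact_force: [-1.1, -0.3, -4.0]
```

```bash
python3 -m crank '[[0.0016,0,-0.0012,0,0,0,1],[0.0031,0,-0.0025,0,0,0,1],[0.0047,0,-0.0037,0,0,0,1],[0.0047,0,-0.0037,0,0,0,1]]' | egrep 'eef|contact'; python3 -m crank '[[0.0016,0,-0.0012,0,0,0,1],[0.0024,0,-0.0019,0,0,0,1],[0.0024,0,-0.0019,0,0,0,1],[0.0024,0,-0.0019,0,0,0,1]]' | egrep 'eef|contact'; python3 look.py 3; python3 go.py 522 60 171 -0.31 0.9
```

```text
eef_pos: [517.4, 16.4, 168.1]
contact_force: [-3.6, -0.4, -5.7]
eef_pos: [517.4, 16.4, 171.1]
contact_force: [-5.5, -0.1, -6.2]
9.2 [-0.025  0.215  2.516  2.959  0.492 -1.479] [517.4  16.4 171. ] F [-4.6  0.5 -6.3] tz [ 0.78   0.066 -0.622] op -0.0
shift [ 0.0052 -0.043   0.0065] turn [-0.3092  0.0009  0.2467]
```

View pics/look3.png

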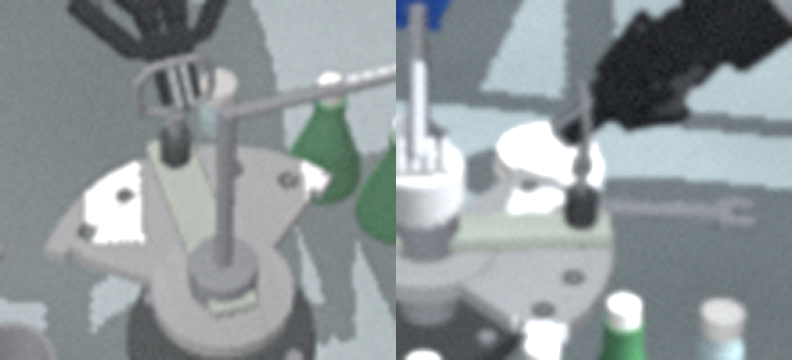

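The ring is up: its top in the side crop rose from v≈97 to 80, about 12 mm, and the 6.2 N force agrees. Now the rows for the arc.

```bash
cat > arc.py <<'E'
import sys; from h import *; from rig import r
s=r.sense(); R0=R.from_euler('xyz',s["tcp_rot"]); C=np.array([625,26,0]); p=s["eef_pos"]
print(p.round(1),"F",s["contact_force"].round(1))
for a in map(float,sys.argv[1:]):
    W=R.from_euler('z',a); t=C+W.apply(p-C)
    print(a,(R0.inv().apply(t-p)/1000).round(4),(R0.inv()*W*R0).as_rotvec().round(4))
E
python3 arc.py -.03 -.06 -.09 -.12 -.15 -.18
```

```text
[517.4  16.4 171. ] F [-4.6  0.5 -6.3]
-0.03 [ 0.     -0.0032  0.    ] [-0.0235 -0.      0.0187]
-0.06 [ 0.0001 -0.0065  0.0001] [-0.047  -0.      0.0373]
-0.09 [ 0.0003 -0.0097  0.0003] [-0.0704 -0.0001  0.056 ]
-0.12 [ 0.0005 -0.0129  0.0006] [-0.0939 -0.0001  0.0747]
-0.15 [ 0.0007 -0.0161  0.0009] [-1.174e-01 -1.000e-04  9.340e-02]
-0.18 [ 0.0011 -0.0193  0.0013] [-1.409e-01 -1.000e-04  1.120e-01]
```

```bash
python3 -m crank '[[0,-0.0032,0,-0.0235,0,0.0187,1],[0.0001,-0.0065,0.0001,-0.047,0,0.0373,1],[0.0003,-0.0097,0.0003,-0.0704,0,0.056,1],[0.0005,-0.0129,0.0006,-0.0939,0,0.0747,1],[0.0007,-0.0161,0.0009,-0.1174,0,0.0934,1]]' | egrep 'eef|contact';  python3 arc.py -.15; python3 - <<'E'
from h import *; from rig import cams; import cv2
S=np.load("pics/scene3.npy",allow_pickle=True).item(); f=cams.grab_frame("scene")
np.save("pics/scene4.npy",f,allow_pickle=True)
a=lambda g:g["image"][140:200,325:365]
cv2.imwrite("pics/lamp4.png",cv2.resize(np.hstack([a(S),a(f)])[:,:,::-1],None,fx=6,fy=6))
for th in (0,-.1,-.15,-.2,-.393): print(th,proj(f,[625-180*np.sin(.085+th),26+180*np.cos(.085+th),230]))
E
```

```text
eef_pos: [517.3, 32.5, 171.1]
contact_force: [-3.2, -1.7, -5.3]
[517.3  32.5 171.1] F [-3.2 -1.7 -5.3]
-0.15 [ 0.0007 -0.0161  0.0009] [-1.174e-01 -1.000e-04  9.330e-02]
0 (np.float64(341.4141060658144), np.float64(171.56441268316772))
-0.1 (np.float64(344.46014455404884), np.float64(177.12371767510302))
-0.15 (np.float64(345.7316609295367), np.float64(180.00436422486197))
-0.2 (np.float64(346.8272273228305), np.float64(182.94506673358063))
-0.393 (np.float64(349.29968381316155), np.float64(194.74631395924004))
```

View pics/lamp4.png

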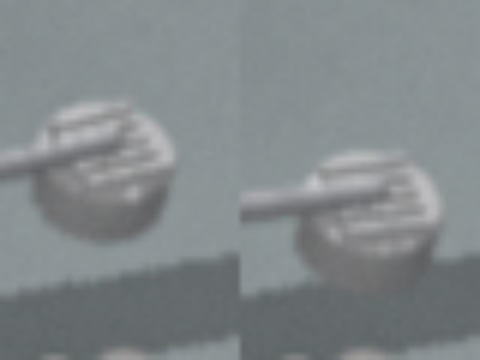

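The lamp moved down by about 8.3 px, which is about -0.147 rad, so the arm follows the finger without slip. Continuing to -0.30.

```bash
python3 -m crank '[[0,-0.0032,0,-0.0235,0,0.0187,1],[0.0001,-0.0065,0.0001,-0.047,0,0.0373,1],[0.0003,-0.0097,0.0003,-0.0704,0,0.056,1],[0.0005,-0.0129,0.0006,-0.0939,0,0.0747,1],[0.0007,-0.0161,0.0009,-0.1174,0,0.0934,1]]' | egrep 'eef|contact'
cat > ang.py <<'E'
from h import *; from rig import cams,r; import cv2
g=lambda f:cv2.resize(cv2.cvtColor(f["image"],cv2.COLOR_RGB2GRAY),None,fx=8,fy=8,interpolation=cv2.INTER_CUBIC)
S=np.load("pics/scene0.npy",allow_pickle=True).item(); f=cams.grab_frame("scene"); np.save("pics/last.npy",f,allow_pickle=True)
T=g(S)[154*8:181*8,328*8:356*8]; m=cv2.matchTemplate(g(f)[140*8:225*8,310*8:380*8],T,cv2.TM_CCOEFF_NORMED); _,v,_,l=cv2.minMaxLoc(m)
du,dv=l[0]/8+310-328,l[1]/8+140-154
ths=np.linspace(-.55,.2,751); P=np.array([proj(f,[625-180*np.sin(.085+t),26+180*np.cos(.085+t),232]) for t in ths]); 
z=np.array(proj(f,[625-180*np.sin(.085),26+180*np.cos(.085),232]))
e=np.hypot(P[:,0]-z[0]-du,P[:,1]-z[1]-dv); i=e.argmin(); s=r.sense()
print("shift px",du,dv,"score",round(v,2),"angle",round(ths[i],3),"resid",round(e[i],2),"tcp",s["eef_pos"].round(1),"F",s["contact_force"].round(1),"t",s["clock"])
E
python3 ang.py; python3 arc.py -.03 -.06 -.09
```

```text
eef_pos: [519.8, 48.5, 171.3]
contact_force: [-3.2, -1.0, -5.7]
shift px 7.625 17.125 score 0.59 angle -0.297 resid 0.6 tcp [520.2  49.1 171.4] F [-6.4  0.3 -6.2] t 10.3
[520.2  49.1 171.4] F [-6.4  0.3 -6.2]
-0.03 [ 0.     -0.0032  0.    ] [-0.0235  0.      0.0186]
-0.06 [ 0.0001 -0.0064  0.0002] [-0.047   0.      0.0373]
-0.09 [ 0.0003 -0.0096  0.0003] [-0.0705  0.      0.0559]
```

```bash
python3 -m crank '[[0,-0.0032,0,-0.0235,0,0.0187,1],[0.0001,-0.0064,0.0002,-0.047,0,0.0373,1],[0.0003,-0.0099,0.0003,-0.0725,0,0.0575,1],[0.0003,-0.0099,0.0003,-0.0725,0,0.0575,1]]' | egrep 'eef|contact'; python3 ang.py; python3 arc.py -0.01
```

```text
eef_pos: [522.8, 58.9, 171.5]
contact_force: [-4.8, -0.2, -6.3]
shift px -4.75 43.375 score 0.59 angle -0.55 resid 16.14 tcp [522.7  58.8 171.5] F [-2.9  2.3 -6.4] t 10.75
[522.7  58.8 171.5] F [-2.9  2.3 -6.4]
-0.01 [ 0.     -0.0011  0.    ] [-0.0078  0.      0.0062]
```

```bash
sed -i 's/140\*8:225\*8,310\*8:380\*8/140*8:208*8,322*8:372*8/; s/+310-328/+322-328/' ang.py; python3 ang.py; python3 - <<'E'
from h import *; import cv2
f=np.load("pics/last.npy",allow_pickle=True).item(); im=f["image"][:,:,::-1]
q=lambda b:cv2.resize(im[b[0]:b[0]+100,b[1]:b[1]+100],None,fx=4,fy=4,interpolation=cv2.INTER_CUBIC)
cv2.imwrite("pics/look5.png",cv2.convertScaleAbs(np.hstack([q((145,210)),q((145,295))]),alpha=1.3))
for th in(-.37,-.393,-.41): print(th,np.round(proj(f,[625-180*np.sin(.085+th),26+180*np.cos(.085+th),222]),1))
E
```

```text
shift px 8.125 23.375 score 0.57 angle -0.396 resid 0.2 tcp [522.7  58.6 171.5] F [-3.9  2.1 -5.8] t 10.8
-0.37 [348.5 195.6]
-0.393 [348.7 197. ]
-0.41 [348.8 198.1]
```

View pics/look5.png

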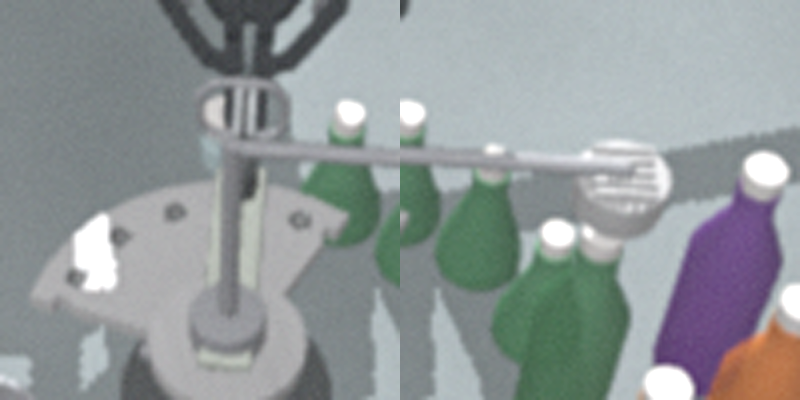

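The lamp is over the tall bottle, with the head at about crop (625,190) and the bottle's cap below it at (602,240). The angle measures -0.396. Now I'll lower straight down.

```bash
python3 -m crank '[[-0.0016,0,0.0012,0,0,0,1],[-0.0031,0,0.0025,0,0,0,1],[-0.0047,0,0.0037,0,0,0,1],[-0.0063,0,0.005,0,0,0,1],[-0.0063,0,0.005,0,0,0,1]]' | egrep 'eef|contact'; python3 ang.py
```

```text
eef_pos: [522.5, 58.0, 163.1]
contact_force: [-2.4, 1.4, -5.1]
shift px 8.125 22.875 score 0.57 angle -0.388 resid 0.25 tcp [522.5  58.  163.2] F [-3.4  1.4 -4.7] t 11.35
```

At about 4 mm of lift the spring still pushes with about 5 N, so the pin is in the hole. I'll lower until free, then back out.

```bash
python3 -m crank '[[-0.0016,0,0.0012,0,0,0,1],[-0.0031,0,0.0025,0,0,0,1],[-0.0047,0,0.0037,0,0,0,1],[-0.0063,0,0.005,0,0,0,1],[-0.0086,0,0.0068,0,0,0,1]]' | egrep 'eef|contact'; python3 -m crank '[[0,0,0,0,0,0,1],[0,0,0,0,0,0,1]]' | egrep 'eef|contact'; python3 ang.py; python3 look.py 6
```

```text
eef_pos: [523.1, 58.3, 152.9]
contact_force: [0.6, -0.4, 0.0]
eef_pos: [522.5, 58.2, 152.4]
contact_force: [0.3, 0.1, 0.1]
shift px 8.0 22.875 score 0.57 angle -0.388 resid 0.12 tcp [522.5  58.2 152.5] F [-0.2  0.7  1.2] t 12.1
```

View pics/look6.png

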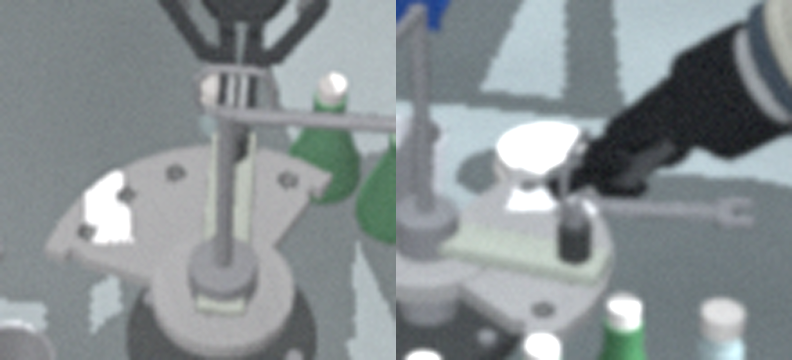

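The force is zero and the ring sits down on its housing again at about (575,205) in the side crop, so the pin is home. I'll back out along the tool axis.

```bash
python3 -m crank '[[0,0,-0.01,0,0,0,1],[0,0,-0.02,0,0,0,1],[0,0,-0.03,0,0,0,1],[0,0,-0.04,0,0,0,1],[0,0,-0.05,0,0,0,1]]' | egrep 'eef|contact';  python3 go.py 474 75 190 -0.31 0.9
```

```text
eef_pos: [484.7, 70.0, 183.7]
contact_force: [0.6, -0.5, 1.1]
12.7 [ 0.538  0.195  2.472  4.417  0.66  -2.163] [484.7  70.  183.7] F [ 0.6 -0.5  1.1] tz [ 0.747 -0.237 -0.621] op -0.0
shift [-0.0023 -0.0015 -0.013 ] turn [-0.002  -0.0003  0.0021]
```

```bash
python3 go.py 475 72 250 0.0 0.9
```

```text
12.7 [ 0.538  0.195  2.472  4.417  0.66  -2.163] [484.7  70.  183.7] F [ 0.6 -0.5  1.1] tz [ 0.747 -0.237 -0.621] op -0.0
shift [ 0.0458  0.0011 -0.0489] turn [ 0.2408 -0.0003 -0.1906]
```

```bash
python3 -m crank '[[0.009,0,-0.01,0.08,0,-0.064,1],[0.018,0,-0.02,0.16,0,-0.127,1],[0.032,0,-0.034,0.24,0,-0.19,1],[0.045,0,-0.048,0.24,0,-0.19,1],[0.045,0,-0.048,0.24,0,-0.19,1]]' | egrep 'eef|contact'; python3 -m crank '[[0,0,0,0,0,0,1],[0,0,0,0,0,0,1],[0,0,0,0,0,0,1]]' | egrep 'eef|contact'; python3 go.py 475 72 250 0 0.9; python3 ang.py
python3 - <<'E'
from h import *; from rig import cams; import cv2
I=[]
for n in("scene","side"):
    f=cams.grab_frame(n); I.append(f["image"][130:320,140:340,::-1] if n=="side" else f["image"][130:320,180:380,::-1])
cv2.imwrite("pics/final.png",cv2.convertScaleAbs(cv2.resize(np.hstack(I),None,fx=2,fy=2,interpolation=cv2.INTER_CUBIC),alpha=1.3))
E
```

```text
eef_pos: [476.4, 72.0, 251.2]
contact_force: [-0.5, 0.6, -0.1]
eef_pos: [475.4, 73.3, 247.3]
contact_force: [-0.0, 0.1, -0.6]
13.5 [ 0.313 -0.082  2.507  4.15   0.289 -2.361] [475.4  73.3 247.3] F [-0.   0.1 -0.6] tz [ 0.782 -0.001 -0.623] op 0.0
shift [ 0.0018  0.0013 -0.002 ] turn [ 0.0006  0.0019 -0.0001]
shift px 8.125 22.875 score 0.57 angle -0.388 resid 0.25 tcp [475.5  73.3 247.3] F [-0.1 -0.3 -0.1] t 13.55
```

View pics/final.png

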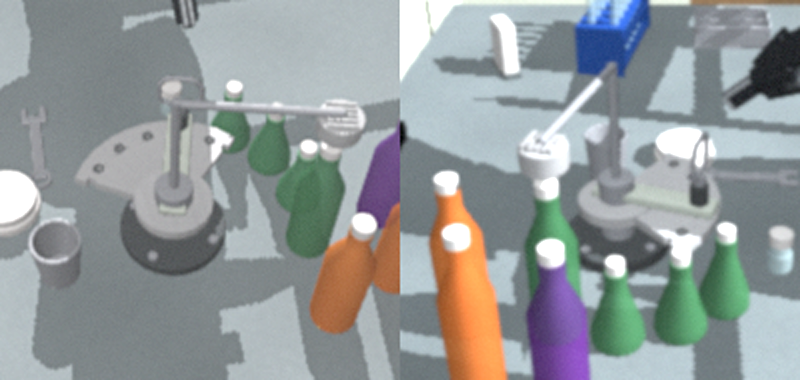

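The lamp is over the tall green bottle in both views, at scene crop (341,118) and side crop (545,155). The ring is down on its housing, the glassware is undisturbed, and the gripper is clear. Handing in.

```bash
python3 -c "
from rig import sign_off; print(sign_off())"
```

```text
the job is handed in; nothing more can be done
None
```

The lamp is now over the tall green bottle, with the arm at about -0.39 rad by camera and the pin dropped home in the next hole; nothing looked disturbed, the gripper finished clear, and the job is handed in, though the hand-in gave no verdict.

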